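Re-shelve the boxes of glass negatives in order

ROBOT

A 6-joint arm with a two-finger parallel gripper is mounted at the origin on the work surface. World frame = base frame: x ahead of the robot, y to its left, z up, the work surface at z = 0. Lengths are in m, angles in degrees, forces in N, time in s.
With the tool pointing down it reaches from about 0.35 to 0.875 m from the base axis. Payload 4.2 kg.
Tool frame: the origin (TCP) lies on the centre line of the jaws, within the pads' length; the fingertips stand 25 mm ahead of it and the grasp point (between the pads) lies 6 mm ahead of it (finger_overhang is the distance from the TCP to the fingertips, in m); z points along the fingers, y is the line along which they close (so a half turn about z gives the same grasp; the last joint's range is limited). The gripper opens to 87 mm and grips with 3 to 60 N. Pads are 19 mm wide; open, the fingers measure 117 mm over their backs; the gripper's body (75 mm by 190 mm) begins 51 mm behind the grasp point.
Start: joints at [88.098, 22.042, 0.453, 0, -68.411, -14.817], TCP at [0.18, 0.599, 0.248] pointing down, gripper open.
Joint ranges: [-179.83, 179.83], [-69.29, 118.12], [-61.27, 80.66], [-181.25, 117.63], [-171.15, -9.14], [-177.46, 177.46]. Speed limits (degrees/s): [159.86, 159.86, 180, 180, 180, 180].

INTERFACE

Orientations are given as a 3x3 rotation matrix whose columns are the frame's x, y, z axes.
In Python, from station import sense, capture, finish_job, spot_in, tip_of, finger_overhang gives the robot as it stands. The module is installed in compiled form; this text tells all that it offers.
- The arm moves only by the tool servo_tool, never from a script. Its arguments are lists of equal length, an entry for each row: "slide": the shift along the tool's x, y, z in m, a list of three; "spin": the turn about the tool's z in degrees; "grip": the closure, from 0 (fully open) to 1 (shut). A call has exactly 5 rows; each row is the pose to reach, as a shift and turn from the pose commanded when the call began, along the tool's axes at that moment; what a row does not reach only later rows make up. A row lasts 1/12 s, in which the tool goes at most 41.7 mm and 7.16 degrees, less where a joint would pass 70% of its speed; a pose out of reach is approached as far as the arm can. A call with a gripper value outside its range is refused whole. The fingers move at their own pace and stop on an object; the grip force is fixed at half the most. Time passes only in rows, so rows that repeat a pose let the fingers close, or fill a call up. It gives the time, the measured TCP pose, the force, the opening and the grip force at its end, in the units of the state.
- sense(): the state, without advancing time (a new reading comes with each control period).
- capture(name): name is "scene" or "side" or "wrist"; returns a dict with "pixels" (384x512x3 uint8, blue, green, red), "depth" (384x512 float32, m along the optical axis (not along the pixel's ray), 0 where there is no reading), "fx", "fy", "cx", "cy" (pixels), "k1" (the pictures are not rectified: a ray, as slopes to the right and down, at radius r is drawn at 1 + k1 r^2 times it, then the intrinsics apply), "R" (3x3) and "t" (3): a world point X has camera coordinates R X + t; the wrist camera has in their place "hand_eye" (4x4, takes a point from camera to tool coordinates, whose origin is the TCP and whose axes are the flange's). Camera axes: x right, y down, z forward; pixel columns grow to the right and rows downward; lengths in m; the calibration is good to about 2 mm. A picture is of the moment at which its call begins: read the wrist's pose just before it.
- finish_job(): hands the job in; it is judged then, once.
Trained networks look in the newest picture that a camera, given by its name, has taken for a name from the list of things; names that differ only in an ending like _2 or _b are one class to them, and where a whole thing is asked for, a point or a joint stands for the part that bears it (a point fixed in the world has none). Each returns a list of dicts, best first, with "conf" (0 to 1); they miss things now and then, are a little off and sometimes report something else, mostly with a low value. They report only what shows in the picture. A call takes as long as a camera call. They do not tell look-alikes from the thing itself.
- spot_in(thing, camera): "point" ([x, y, z] in m, in world coordinates, good to about 4 mm: the middle of the surface that is visible of it).
- tip_of(thing, camera): "point" ([x, y, z] in m, in world coordinates, good to about 4 mm: a listed point, or the origin of a listed thing).
The state is a dict: "time_s": time; "joints": joint angles; "joint_velocities": joint speeds; "effort": joint torques, N m; "tcp_pos": TCP position; "ee_rot": TCP orientation; "wrist_force": force on the tool from outside, world axes, zero at the start; "moment": the same for the moment, N m; "gripper_width": opening from 0.0 (shut) to 1.0 (fully open); "gripper_force": force on a finger pad.
Only numpy, scipy, OpenCV 4.12 (cv2) and the standard library are available. Lean on these libraries where they do the work, as an engineer would, in place of code of your own. Each camera call takes 0.05 s, during which the arm holds its last target. There are 200 camera calls.

TASK

Move the four boxes of glass negatives from the channels of the aluminium transit carrier to the bays of the grey shelf rack, one box to a bay, in the same order from left to right as they stand in the carrier now. They hold glass, so keep them upright all the way and set them down gently; leave each standing on edge in the middle of its bay, square to the dividers.

Things in the scene. Friction and masses are not known exactly. Their poses are not given: they have to be found in the camera images.
- box_large: dark grey board archive box of glass plate negatives, standing on edge, blank white label, largest box: 134 deep (its x) x 40 thick (its y) x 104 tall mm, about 0.58 kg. Rigid and closed. Origin: centre of its underside; z up. At the start it stands in channel_large, its x along the channel; either way round is the same.
- box_slim: dark grey board archive box of glass plate negatives, standing on edge, blank white label, slim box: 120 deep (x) x 24 thick (y) x 98 tall mm, about 0.3 kg. Rigid and closed. Origin: centre of its underside; z up. At the start it stands in channel_slim, its x along the channel; either way round is the same.
- box_square: dark grey board archive box of glass plate negatives, standing on edge, blank white label, square-sided box: 94 deep (x) x 38 thick (y) x 94 tall mm, about 0.42 kg. Rigid and closed. Origin: centre of its underside; z up. At the start it stands in channel_square, its x along the channel; either way round is the same.
- box_small: dark grey board archive box of glass plate negatives, standing on edge, blank white label, smallest box: 66 deep (x) x 30 thick (y) x 92 tall mm, about 0.24 kg. Rigid and closed. Origin: centre of its underside; z up. At the start it stands in channel_small, its x along the channel; either way round is the same.
- channel_large: steel U-shaped channel on the carrier, felt lined, in which the large box stands at the start (all four channels look alike); 152 long (x), 56 wide outside, 50 inside, walls 34 tall, floor 3 thick. Fixed. Origin: centre of its underside, 14 above the table; the box stands on its floor, 17 above the table. Its x and y are parallel to the carrier's.
- channel_slim: steel U-shaped channel on the carrier, felt lined, in which the slim box stands at the start (all four channels look alike); 152 long (x), 56 wide outside, 50 inside, walls 34 tall, floor 3 thick. Fixed. Origin: centre of its underside, 14 above the table; the box stands on its floor, 17 above the table. Its x and y are parallel to the carrier's.
- channel_square: steel U-shaped channel on the carrier, felt lined, in which the square box stands at the start (all four channels look alike); 152 long (x), 56 wide outside, 50 inside, walls 34 tall, floor 3 thick. Fixed. Origin: centre of its underside, 14 above the table; the box stands on its floor, 17 above the table. Its x and y are parallel to the carrier's.
- channel_small: steel U-shaped channel on the carrier, felt lined, in which the small box stands at the start (all four channels look alike); 152 long (x), 56 wide outside, 50 inside, walls 34 tall, floor 3 thick. Fixed. Origin: centre of its underside, 14 above the table; the box stands on its floor, 17 above the table. Its x and y are parallel to the carrier's.
- carrier: low aluminium transit carrier, 180 deep (x) x 316 long (y), end plates 50 tall, fixed, with the four channels side by side at y = +114, +38, -38, -114 mm. Origin: centre of its underside, on the table; x points away from the robot (turned up to 0.22 rad), y to the left along the row.
- rack: light grey steel shelf rack, fixed, four empty bays between low dividers; 180 deep (x) x 314 long (y). Deck 20 above the table. Dividers 3 thick, tops 58 above the table, at y = 0, +-76, +-151; bay centres at x = 0, y = +114, +38, -38, -114 mm. Lip on the far side at x = +87, top 45. Origin: centre of its underside; x points away from the robot (within 0.22 rad), y left along the row.
Not all that is in view belongs to the job. What is shaped like the box_large but orange is not meant.

How it is judged:
By the outcome, as a careful person would: the job done as asked, in the order asked, and still so for the second after the job is handed in, with the robot touching nothing.
It also fails if it takes over 112 s, if anything falls off the work surface, if the arm or the gripper's body presses on something with over 40 N, if the wrist force passes 120 N, or if a joint passes its speed limit or range.

## Working session

There is one attempt and no reset: what is moved stays moved. The work goes in short steps, Python scripts to look and compute and a tool call to move; the robot and the scene stay as the last step left them, time stands still between calls to the robot, and variables do not carry over. Pictures are saved under pics/ and viewed, at most 14 in all, crops included, and the job is handed in when it is done.

Besides the shell and the picture viewer there is one more tool, called after ">>>" as name(argument=value, ...), one argument or row to a line, values as JSON. servo_tool: Moves the arm, as the interface text tells. Its arguments: {"type":"object","properties":{"slide":{"type":"array"},"spin":{"type":"array"},"grip":{"type":"array"}},"required":["slide","spin","grip"]}

```bash
mkdir -p pics; cat > h.py <<'E'
import numpy as np, cv2
from station import *
def deproj(im,u,v,d=None):
    s=np.array([(u-im["cx"])/im["fx"],(v-im["cy"])/im["fy"]],float)
    x=s.copy()
    for _ in range(20): x=s/(1+im["k1"]*(x@x))
    d=im["depth"][int(round(v)),int(round(u))] if d is None else d
    return np.array([x[0]*d,x[1]*d,d])
def world(im,p,st=None):
    if "R" in im: return im["R"].T@(p-im["t"])
    H=im["hand_eye"]; q=H[:3,:3]@p+H[:3,3]
    return np.array(st["ee_rot"])@q+np.array(st["tcp_pos"])
def cloud(im,st=None):
    h,w=im["depth"].shape; v,u=np.mgrid[0:h,0:w]
    s=np.stack([(u-im["cx"])/im["fx"],(v-im["cy"])/im["fy"]],-1); x=s.copy()
    for _ in range(20): x=s/(1+im["k1"]*(x**2).sum(-1,keepdims=True))
    d=im["depth"][...,None]; P=np.concatenate([x*d,d],-1)
    if "R" in im: return (P-im["t"])@im["R"]
    H=im["hand_eye"]; P=P@H[:3,:3].T+H[:3,3]
    return P@np.array(st["ee_rot"]).T+np.array(st["tcp_pos"])
E
python3 - <<'E'
from h import *
np.set_printoptions(precision=3,suppress=True)
st=sense(); print(st); 
for c in ["scene","side"]:
    im=capture(c); cv2.imwrite(f"pics/{c}0.png",im["pixels"])
    np.savez(f"{c}0.npz",**im)
    for n in ["box_large","box_slim","box_square","box_small","carrier","rack"]:
        print(c,n,[(np.round(r["point"],3),round(r["conf"],2)) for r in spot_in(n,c)],"| tip",[(np.round(r["point"],3),round(r["conf"],2)) for r in tip_of(n,c)])
    print(im["R"],im["t"],im["fx"],im["k1"])
E
```

```text
{'time_s': 0.0, 'joints': array([ 88.096,  22.089,   0.38 ,  -0.029, -68.41 , -14.817]), 'joint_velocities': array([-0.036, -0.045,  0.029, -0.063, -0.027,  0.058]), 'effort': array([  0.001, -39.066,  18.74 ,   4.22 ,   0.011,  -0.   ]), 'tcp_pos': array([0.18 , 0.598, 0.246]), 'ee_rot': array([[ 0.958, -0.288, -0.001],
       [-0.288, -0.958, -0.002],
       [ 0.   ,  0.002, -1.   ]]), 'wrist_force': array([0.38 , 0.245, 0.132]), 'moment': array([-0.007,  0.024,  0.035]), 'gripper_force': 0.0, 'gripper_width': 1.0008078631406718}
scene box_large [(array([0.275, 0.247, 0.102]), 0.65), (array([0.593, 0.232, 0.122]), 0.62)] | tip [(array([0.56 , 0.233, 0.019]), 0.66), (array([ 0.239,  0.256, -0.001]), 0.62)]
scene box_slim [] | tip [(array([0.553, 0.158, 0.02 ]), 0.65)]
scene box_square [(array([0.553, 0.088, 0.113]), 0.98)] | tip [(array([0.532, 0.087, 0.019]), 0.9)]
scene box_small [(array([0.605, 0.305, 0.106]), 0.9)] | tip [(array([0.584, 0.314, 0.011]), 0.79)]
scene carrier [(array([0.568, 0.196, 0.008]), 0.56)] | tip [(array([ 0.556,  0.199, -0.003]), 0.75)]
scene rack [(array([
[... 371 characters left out ...]
.081, 0.02 ]), 0.52)]
side box_slim [(array([0.541, 0.156, 0.102]), 0.65)] | tip []
side box_square [(array([0.532, 0.069, 0.091]), 0.57)] | tip [(array([0.535, 0.081, 0.02 ]), 0.83)]
side box_small [(array([0.58 , 0.298, 0.115]), 0.72), (array([0.526, 0.048, 0.028]), 0.17)] | tip []
side carrier [(array([0.526, 0.045, 0.031]), 0.82), (array([0.54 , 0.152, 0.102]), 0.48), (array([ 0.486, -0.216,  0.024]), 0.35)] | tip []
side rack [(array([ 0.483, -0.217,  0.022]), 0.56), (array([0.512, 0.345, 0.035]), 0.34)] | tip [(array([ 0.485, -0.189,  0.   ]), 0.71)]
[[ 0.954 -0.298  0.022]
 [-0.178 -0.625 -0.76 ]
 [ 0.24   0.721 -0.65 ]] [-0.409  0.118  0.784] 361.51549308021794 -2.640982506256477e-05
```

View pics/scene0.png

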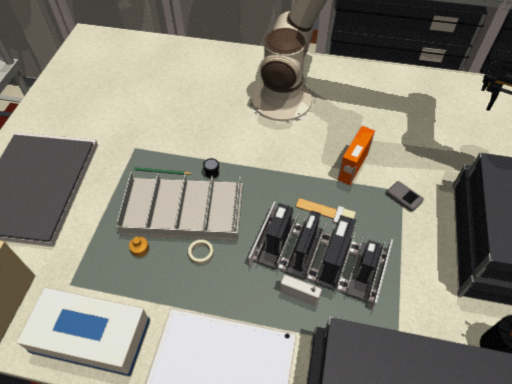

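View pics/side0.png

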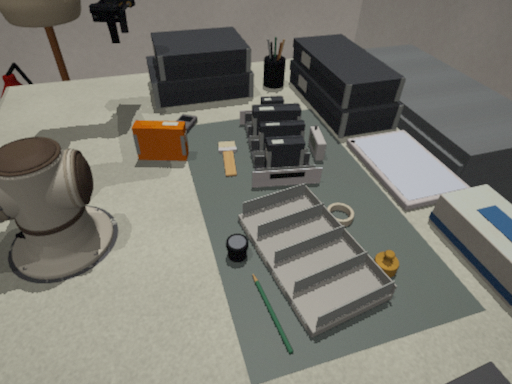

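The scene picture shows the carrier from (250,260) to (390,270), with grey boxes at about (275,235) square, (307,243) slim, (338,250) large and (368,262) small. The rack is at (180,205). The side picture agrees.

Candidates for box_large are the orange box (356,155), which is excluded, and the grey box (338,250), which I choose. The black cases at (490,230) and (400,350) are furniture. Left to right (+y first) the order is small, large, slim, square.

```bash
cat > meas.py <<'E'
from h import *
from scipy.ndimage import label
np.set_printoptions(precision=4,suppress=True)
def tops(W,lo=.095,hi=.14,xr=(.42,.72),yr=(.0,.40),mn=40):
    m=(W[...,2]>lo)&(W[...,2]<hi)&(W[...,0]>xr[0])&(W[...,0]<xr[1])&(W[...,1]>yr[0])&(W[...,1]<yr[1])
    # keep only near-horizontal: local z equals local max
    out=[]; l,n=label(m)
    for i in range(1,n+1):
        P=W[l==i]
        if len(P)<mn: continue
        z=np.percentile(P[:,2],90); P=P[P[:,2]>z-.007]
        (c,s,a)=cv2.minAreaRect((P[:,:2]*1000).astype(np.float32))
        if s[0]<s[1]: s=s[::-1];a-=90
        a=(a+90)%180-90
        out.append((np.round(c,1),np.round(s,1),round(a,1),round(np.median(P[:,2])*1000,1),len(P)))
    return out
E
python3 - <<'E'
from meas import *
im=dict(np.load("scene0.npz")); W=cloud(im)
for t in tops(W): print(t)
# rack divider tops
m=(W[...,2]>.047)&(W[...,2]<.07)&(W[...,0]>.35)&(W[...,0]<.62)&(W[...,1]>-.38)&(W[...,1]<-.01)
l,n=label(m,np.ones((3,3)))
for i in range(1,n+1):
    P=W[l==i]
    if len(P)>25: print(len(P),cv2.minAreaRect((P[:,:2]*1000).astype(np.float32)),np.median(P[:,2]))
b=im["pixels"][180:310,235:405]; cv2.imwrite("pics/crop0.png",cv2.resize(b,None,fx=4,fy=4,interpolation=cv2.INTER_CUBIC))
E
```

```text
(array([535.3,  84. ]), array([96. , 38.7]), -8.5, np.float64(111.6), 534)
(array([554.9, 156.5]), array([121.3,  24.3]), -9.9, np.float64(115.6), 457)
(array([564.7, 231.8]), array([136.2,  40. ]), -10.2, np.float64(121.5), 886)
(array([578.4, 307.4]), array([69.3, 30.2]), -9.7, np.float64(109.4), 345)
132 ((513.06396484375, -337.9598388671875), (167.5799560546875, 5.985496997833252), 8.585142135620117) 0.055873703852451176
124 ((502.1871643066406, -263.1938781738281), (162.224853515625, 5.589375019073486), 9.179433822631836) 0.05643165151136548
105 ((491.7369689941406, -188.29103088378906), (163.76698303222656, 4.296661376953125), 8.80152702331543) 0.05727441587714795
94 ((479.76055908203125, -113.65568542480469), (161.92471313476562, 4.07043981552124), 8.94000244140625) 0.057309073044208854
59 ((489.310546875, -35.69169616699219), (118.2007064819336, 3.0433011054992676), 8.738457679748535) 0.057882529324528025
```

View pics/crop0.png

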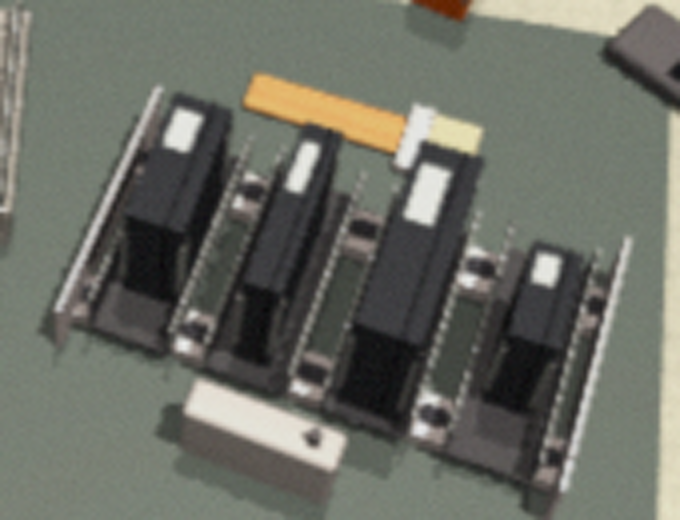

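The crop shows four dark boxes with white labels. Their sizes match the cloud: square at crop (180,190), slim (290,230), large (420,270), small (547,320). The orange one is well away. Next, a wrist view above the carrier.

```bash
cat > plan.py <<'E'
import sys
from h import *
def plan(x,y,z,yaw):
    s=sense(); R=np.array(s["ee_rot"]); d=R.T@(np.array([x,y,z])-s["tcp_pos"])
    cy=np.degrees(np.arctan2(R[1,0],R[0,0]))
    print("t",round(s["time_s"],2),"tcp",np.round(s["tcp_pos"],4),"yaw",round(cy,2),"tilt",np.round(R[:2,2],3),"w",round(s["gripper_width"]*87,1),"F",np.round(s["wrist_force"],1))
    print("slide",np.round(d,4),"spin",round(-(yaw-cy),2))
if __name__=="__main__": plan(*map(float,sys.argv[1:]))
E
python3 plan.py .56 .21 .28 -9.8
```

```text
t 1.3 tcp [0.1798 0.5986 0.2476] yaw -16.72 tilt [0. 0.] w 86.8 F [-0.8  0.1  0.8]
slide [ 0.4759  0.2628 -0.0324] spin -6.92
```

>>> servo_tool(
  slide=[
    [0.02, 0.011, -0.002],
    [0.05, 0.028, -0.005],
    [0.085, 0.047, -0.008],
    [0.12, 0.066, -0.011],
    [0.155, 0.086, -0.014],
  ],
  spin=[-1, -2, -3, -4, -5],
  grip=[0.1, 0.2, 0.3, 0.3, 0.3],
)

```text
time_s: 1.72
tcp_pos: [0.3043, 0.4704, 0.2618]
ee_rot: [[0.98, -0.201, 0.0], [-0.201, -0.98, 0.0], [0.0, -0.0, -1.0]]
wrist_force: [-0.1, 0.0, 1.6]
gripper_width: 0.738
gripper_force: 0.0
```

>>> servo_tool(
  slide=[
    [0.035, 0.017, -0.003],
    [0.07, 0.034, -0.006],
    [0.105, 0.051, -0.009],
    [0.14, 0.068, -0.012],
    [0.172, 0.083, -0.014],
  ],
  spin=[-1, -2, -2, -2, -2],
  grip=[0.3, 0.3, 0.3, 0.3, 0.3],
)

```text
time_s: 2.13
tcp_pos: [0.4565, 0.3538, 0.2762]
ee_rot: [[0.986, -0.169, 0.001], [-0.169, -0.986, 0.001], [0.001, -0.001, -1.0]]
wrist_force: [0.2, 0.9, -0.1]
gripper_width: 0.699
gripper_force: 0.0
```

```bash
python3 plan.py .56 .21 .28 -9.8
```

```text
t 2.13 tcp [0.4565 0.3538 0.2762] yaw -9.74 tilt [0.001 0.001] w 60.8 F [ 0.2  0.9 -0.1]
slide [ 0.1263  0.1242 -0.0038] spin 0.06
```

>>> servo_tool(
  slide=[
    [0.028, 0.028, -0.001],
    [0.056, 0.055, -0.002],
    [0.084, 0.083, -0.003],
    [0.11, 0.108, -0.004],
    [0.126, 0.124, -0.004],
  ],
  spin=[0, 0, 0, 0, 0],
  grip=[0.3, 0.3, 0.3, 0.3, 0.3],
)

```text
time_s: 2.55
tcp_pos: [0.5599, 0.2091, 0.2798]
ee_rot: [[0.985, -0.171, 0.001], [-0.171, -0.985, -0.0], [0.001, 0.0, -1.0]]
wrist_force: [-0.1, 0.9, 0.7]
gripper_width: 0.703
gripper_force: 0.0
```

```bash
python3 - <<'E'
from meas import *
im=capture("wrist"); st=sense(); W=cloud(im,st); cv2.imwrite("pics/w1.png",im["pixels"])
print(st["tcp_pos"])
for t in tops(W): print(t)
for n in ["box_small","box_large","box_slim","box_square"]:
  print(n,[(np.round(r["point"],3),round(r["conf"],2)) for r in spot_in(n,"wrist")])
E
python3 plan.py .578 .3075 .14 -9.8
```

```text
[0.5611 0.2072 0.2796]
(array([566.5, 231.2]), array([135. ,  40.1]), -10.8, np.float64(120.4), 5568)
(array([555.4, 155.8]), array([119.6,  24.3]), -9.9, np.float64(114.5), 2894)
(array([536.4,  83.9]), array([94.4, 39.2]), -8.7, np.float64(110.6), 3686)
(array([581.3, 305.9]), array([66.5, 31.3]), -9.8, np.float64(108.3), 2056)
box_small [(array([0.584, 0.302, 0.11 ]), 0.9), (array([ 0.498, -0.073,  0.019]), 0.26)]
box_large [(array([0.571, 0.228, 0.12 ]), 0.73)]
box_slim [(array([0.562, 0.161, 0.113]), 0.68)]
box_square [(array([0.541, 0.097, 0.111]), 0.59)]
t 2.8 tcp [0.5581 0.2122 0.2795] yaw -9.72 tilt [-0.  0.] w 61.1 F [-0.5 -0.3  0.7]
slide [ 0.0036 -0.0973  0.1395] spin 0.08
```

View pics/w1.png

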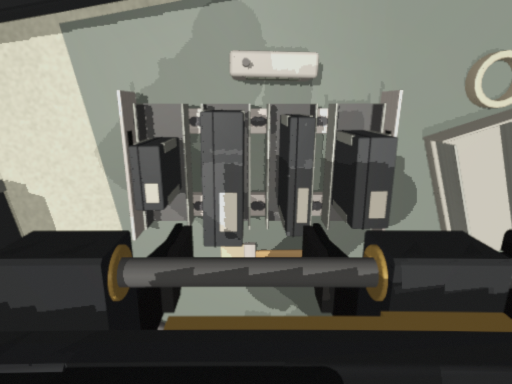

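The wrist view shows, left to right: small (157,172), large (223,178), slim (297,175), square (362,178). That matches the chosen order. Pose readings are noisy by about 2 mm, so I'll average them.

```bash
cat > plan.py <<'E'
import sys
from h import *
def avg(n=6):
    P=[];Y=[];F=[]
    for i in range(n):
        if i: capture("side")
        s=sense(); R=np.array(s["ee_rot"]); P.append(s["tcp_pos"]); F.append(s["wrist_force"]); Y.append(np.degrees(np.arctan2(R[1,0],R[0,0])))
    return s,np.mean(P,0),np.mean(Y),np.std(P,0),np.mean(F,0)
def plan(x,y,z,yaw,n=4):
    s,p,cy,sd,F=avg(int(n)); c=np.radians(cy); R=np.array([[np.cos(c),np.sin(c),0],[np.sin(c),-np.cos(c),0],[0,0,-1]])
    print("t",round(s["time_s"],2),"tcp",np.round(p,4),"sd",np.round(sd,4),"yaw",round(cy,2),"w",round(s["gripper_width"]*87,1),"F",np.round(F,1),"g",s["gripper_force"])
    print("slide",np.round(R.T@(np.array([x,y,z])-p),4),"spin",round(cy-yaw,2))
if __name__=="__main__": plan(*map(float,sys.argv[1:]))
E
python3 plan.py .579 .308 .14 -9.8 8
```

```text
t 3.15 tcp [0.5578 0.2127 0.2796] sd [0.0001 0.0003 0.0001] yaw -9.64 w 61.0 F [-0.2  0.1  0.1] g 0.0
slide [ 0.0049 -0.0975  0.1396] spin 0.16
```

>>> servo_tool(
  slide=[
    [0.001, -0.02, 0.025],
    [0.002, -0.05, 0.055],
    [0.004, -0.08, 0.085],
    [0.005, -0.094, 0.105],
    [0.005, -0.097, 0.112],
  ],
  spin=[0, 0, 0, 0, 0],
  grip=[0.3, 0.3, 0.3, 0.3, 0.3],
)

```text
time_s: 3.57
tcp_pos: [0.578, 0.3084, 0.1625]
ee_rot: [[0.986, -0.167, -0.006], [-0.167, -0.986, -0.004], [-0.005, 0.005, -1.0]]
wrist_force: [-0.7, -1.0, -1.0]
gripper_width: 0.7
gripper_force: 0.0
```

```bash
python3 plan.py .579 .3077 .092 -9.8 6
```

```text
t 3.82 tcp [0.5791 0.3071 0.1662] sd [0.0009 0.0007 0.0028] yaw -9.66 w 61.1 F [-0.1 -0.  -0.1] g 0.0
slide [-0.0002 -0.0006  0.0742] spin 0.14
```

>>> servo_tool(
  slide=[
    [0, 0, 0.018],
    [0, 0, 0.04],
    [0, 0, 0.06],
    [0, 0, 0.072],
    [0, 0, 0.075],
  ],
  spin=[0, 0, 0, 0, 0],
  grip=[0.3, 0.3, 0.3, 0.3, 0.3],
)

```text
time_s: 4.23
tcp_pos: [0.5791, 0.3055, 0.0918]
ee_rot: [[0.985, -0.17, -0.002], [-0.17, -0.985, -0.001], [-0.001, 0.001, -1.0]]
wrist_force: [-0.7, 0.7, -0.3]
gripper_width: 0.7
gripper_force: 0.0
```

>>> servo_tool(
  slide=[
    [0, 0, 0],
    [0, 0, 0],
    [0, 0, 0],
    [0, 0, 0],
    [0, 0, 0],
  ],
  spin=[0, 0, 0, 0, 0],
  grip=[0.4, 0.55, 0.8, 0.8, 0.8],
)

```text
time_s: 4.65
tcp_pos: [0.58, 0.307, 0.0936]
ee_rot: [[0.986, -0.169, 0.002], [-0.169, -0.986, 0.001], [0.001, -0.001, -1.0]]
wrist_force: [0.2, 1.0, -0.8]
gripper_width: 0.406
gripper_force: 0.0
```

```bash
python3 plan.py .579 .3077 .24 -9.8 4
```

```text
t 4.8 tcp [0.58   0.3071 0.0934] sd [0.     0.     0.0001] yaw -9.71 w 29.6 F [-0.1  0.8  0.5] g 29.981339915539138
slide [-0.0011 -0.0005 -0.1466] spin 0.09
```

>>> servo_tool(
  slide=[
    [0, 0, -0.01],
    [0, 0, -0.035],
    [0, 0, -0.07],
    [0, 0, -0.105],
    [0, 0, -0.135],
  ],
  spin=[0, 0, 0, 0, 0],
  grip=[0.8, 0.8, 0.8, 0.8, 0.8],
)

```text
time_s: 5.22
tcp_pos: [0.5793, 0.3064, 0.2295]
ee_rot: [[0.986, -0.169, -0.0], [-0.169, -0.986, -0.0], [-0.0, 0.0, -1.0]]
wrist_force: [0.7, 1.0, -2.6]
gripper_width: 0.341
gripper_force: 30.0
```

```bash
python3 plan.py .50 -.12 .28 -0 2
python3 - <<'E'
from h import *
im=capture("scene"); W=cloud(im)
# rack fit: divider top points -> line fits, ends
m=(W[...,2]>.050)&(W[...,2]<.066)&(W[...,0]>.35)&(W[...,0]<.62)&(W[...,1]>-.38)&(W[...,1]<-.01)
P=W[m][:,:2]
from scipy.optimize import minimize
ys=np.array([-151,-76,0,76,151])/1000
def f(p):
    c,s=np.cos(p[2]),np.sin(p[2]); d=P-p[:2]; Y=-s*d[:,0]+c*d[:,1]
    return np.minimum(abs(Y[:,None]-ys).min(1),.008).mean()
r=min((minimize(f,[.485,y0,np.radians(8.9)],method="Nelder-Mead",options=dict(xatol=1e-6,fatol=1e-8,maxiter=4000)) for y0 in (-.192,-.188,-.184)),key=lambda r:r.fun)
p=r.x;c,s=np.cos(p[2]),np.sin(p[2]);print(p,np.degrees(p[2]),r.fun)
d=W-np.append(p[:2],0);X=c*d[...,0]+s*d[...,1];Y=-s*d[...,0]+c*d[...,1];Z=W[...,2]
for lo,hi,n in((.052,.066,"div tops"),(.038,.05,"lip?"),(.012,.026,"deck")):
    k=(Z>lo)&(Z<hi)&(abs(Y)<.155)&(abs(X)<.13); print(n,np.percentile(X[k],[0.5,2,10,50,90,98,99.5]),np.median(Z[k]),k.sum())
E
```

```text
t 5.27 tcp [0.5808 0.3071 0.2334] sd [0.0015 0.0007 0.0039] yaw -9.68 w 29.9 F [1.7 0.9 0.5] g 29.981934246607125
slide [-0.0078  0.4346 -0.0466] spin -9.68
[ 0.48876377 -0.18823877  0.15166673] 8.689863505326894 0.0008607804443774799
div tops [-0.07880668 -0.07526499 -0.0605676   0.00653543  0.07136936  0.08301958
  0.11860423] 0.057732114207940825 410
lip? [-0.12857013 -0.12642094 -0.1136727   0.06914962  0.08965759  0.12088375
  0.12682027] 0.04394121285356564 653
deck [-0.11488756 -0.08763641 -0.07226541  0.00226497  0.06916494  0.10644744
  0.12304444] 0.020502991632685038 5290
```

>>> servo_tool(
  slide=[
    [0, 0.012, -0.008],
    [0, 0.036, -0.018],
    [0, 0.066, -0.028],
    [0, 0.1, -0.036],
    [0, 0.136, -0.04],
  ],
  spin=[-1, -3, -5, -7, -9],
  grip=[0.8, 0.8, 0.8, 0.8, 0.8],
)

```text
time_s: 5.73
tcp_pos: [0.5557, 0.1716, 0.2672]
ee_rot: [[1.0, -0.01, -0.001], [-0.01, -1.0, -0.0], [-0.001, 0.0, -1.0]]
wrist_force: [-0.0, -0.5, -3.0]
gripper_width: 0.342
gripper_force: 30.0
```

>>> servo_tool(
  slide=[
    [-0.003, 0.037, 0],
    [-0.006, 0.074, 0],
    [-0.009, 0.111, 0],
    [-0.012, 0.147, 0],
    [-0.015, 0.18, 0],
  ],
  spin=[-2, -4, -6, -8, -9],
  grip=[0.8, 0.8, 0.8, 0.8, 0.8],
)

```text
time_s: 6.15
tcp_pos: [0.5376, -0.0091, 0.2664]
ee_rot: [[0.989, 0.145, -0.003], [0.145, -0.989, -0.0], [-0.003, -0.0, -1.0]]
wrist_force: [0.3, -0.9, -3.9]
gripper_width: 0.341
gripper_force: 30.0
```

>>> servo_tool(
  slide=[
    [-0.003, 0.03, 0],
    [-0.006, 0.055, 0],
    [-0.008, 0.07, 0],
    [-0.01, 0.074, 0],
    [-0.01, 0.074, 0],
  ],
  spin=[0, 0, 0, 0, 0],
  grip=[0.8, 0.8, 0.8, 0.8, 0.8],
)

```text
time_s: 6.57
tcp_pos: [0.5389, -0.0828, 0.2664]
ee_rot: [[0.99, 0.142, -0.003], [0.142, -0.99, 0.0], [-0.003, -0.001, -1.0]]
wrist_force: [-0.2, 0.5, -3.4]
gripper_width: 0.343
gripper_force: 30.0
```

```bash
cat > rack.py <<'E'
from h import *
from scipy.optimize import minimize
def fit(W,ex=None):
    m=(W[...,2]>.050)&(W[...,2]<.066)&(W[...,0]>.35)&(W[...,0]<.62)&(W[...,1]>-.38)&(W[...,1]<-.01)
    P=W[m][:,:2]; ys=np.array([-151,-76,0,76,151])/1000
    def f(p):
        c,s=np.cos(p[2]),np.sin(p[2]); d=P-p[:2]; Y=-s*d[:,0]+c*d[:,1]
        return np.minimum(abs(Y[:,None]-ys).min(1),.008).mean()
    r=min((minimize(f,[.485,y0,np.radians(8.9)],method="Nelder-Mead",options=dict(xatol=1e-6,fatol=1e-8,maxiter=4000)) for y0 in (-.192,-.188,-.184)),key=lambda r:r.fun)
    p=r.x;c,s=np.cos(p[2]),np.sin(p[2])
    d=W-np.append(p[:2],0);X=c*d[...,0]+s*d[...,1];Y=-s*d[...,0]+c*d[...,1];Z=W[...,2]
    k=(Z>.039)&(Z<.049)&(abs(Y)<.14)&(X>.06)&(X<.115)&((abs(abs(Y)-.075)>.006)&(abs(Y)>.006))
    q=(Z>.012)&(Z<.028)&(abs(Y)<.14)&(abs(X)<.12)
    print("fit",np.round(p[:2],4),np.degrees(p[2]).round(2),"err",r.fun.round(5),len(P),"lip X",np.percentile(X[k],[5,50,95]).round(4) if k.any() else 0,"deck X",np.percentile(X[q],[1,99]).round(4))
E
python3 - <<'E'
from rack import *; from plan import avg
im=capture("scene"); W=cloud(im); fit(W)
s,p,y,sd,F=avg(5); print(s["time_s"],p,sd,y,F)
st=sense(); im=capture("wrist"); np.savez("w2.npz",**im); W=cloud(im,st); fit(W); cv2.imwrite("pics/w2.png",im["pixels"])
E
```

```text
fit [ 0.5067 -0.1854] 8.59 err 0.00094 432 lip X [0.0679 0.0703 0.0734] deck X [-0.1061  0.1119]
6.8167 [ 0.53978508 -0.08119862  0.26705356] [0.00028359 0.00040485 0.000259  ] 8.303984032923811 [-0.0054057   0.3200552  -3.07106357]
fit [ 0.5809 -0.1728] 8.43 err 0.00083 1714 lip X 0 deck X [-0.1138  0.0621]
```

View pics/w2.png

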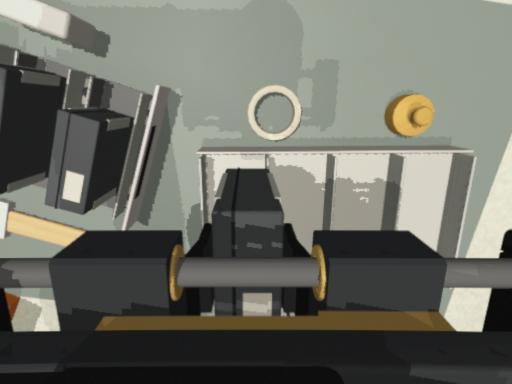

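The wrist view shows the small box held upright at (247,210), with rack bays behind it at (300,190) to (440,190). The lip runs along row 150 and the carrier is at the left.

```bash
python3 - <<'E'
from h import *
o=np.array([.4902,-.1879,0]);a=np.radians(8.6);c,s=np.cos(a),np.sin(a)
def loc(W): d=W-o; return c*d[...,0]+s*d[...,1],-s*d[...,0]+c*d[...,1],d[...,2]
class S(dict):pass
def show(n,W):
    X,Y,Z=loc(W); 
    for nm,k in (("lip",(Z>.036)&(Z<.05)&(X>.075)&(X<.1)&(abs(Y)<.13)),("nearedge deck",(Z>.014)&(Z<.026)&(X<-.0)&(abs(Y)<.14)&(X>-.12))):
        if k.sum()<20: print(n,nm,k.sum()); continue
        print(n,nm,k.sum(),np.percentile(X[k],[1,10,50,90,99]).round(4),np.median(Z[k]).round(4))
    k=(Z>.051)&(Z<.064)&(abs(X)<.08)&(abs(Y)<.16)
    for y in (-.151,-.076,0,.076,.151):
        q=k&(abs(Y-y)<.009)
        print("  div",y,np.median(Y[q]).round(4) if q.any() else 0,q.sum(),np.percentile(X[q],[1,99]).round(3) if q.any() else 0, "slope",np.polyfit(X[q],Y[q],1)[0].round(4) if q.sum()>30 else "")
show("scene0",cloud(dict(np.load("scene0.npz"))))
st=dict(ee_rot=np.array([[np.cos(np.radians(8.3)),np.sin(np.radians(8.3)),0],[np.sin(np.radians(8.3)),-np.cos(np.radians(8.3)),0],[0,0,-1]]),tcp_pos=[.53979,-.0812,.26705])
show("wrist",cloud(dict(np.load("w2.npz")),st))
im=capture("side"); show("side",cloud(im))
for cam in("scene","side","wrist"): print(cam,[(np.round(r["point"],4),round(r["conf"],2)) for r in tip_of("rack",cam)])
E
```

```text
scene0 lip 289 [0.0789 0.0849 0.087  0.0885 0.09  ] 0.043
scene0 nearedge deck 2392 [-0.0941 -0.0828 -0.0449 -0.0085 -0.0009] 0.0205
  div -0.151 -0.1511 105 [-0.079  0.078] slope -0.0036
  div -0.076 -0.0755 95 [-0.075  0.077] slope 0.0032
  div 0 -0.0 84 [-0.073  0.075] slope 0.002
  div 0.076 0.0754 80 [-0.076  0.08 ] slope 0.0026
  div 0.151 0.1507 67 [-0.074  0.077] slope 0.001
wrist lip 864 [0.0762 0.0848 0.0868 0.0879 0.0881] 0.044
wrist nearedge deck 2117 [-0.0452 -0.0294 -0.0117 -0.0021 -0.0001] 0.0194
  div -0.151 -0.1497 631 [-0.039  0.079] slope -0.0017
  div -0.076 -0.0747 350 [-0.003  0.079] slope 0.0018
  div 0 0.0011 272 [-0.002  0.079] slope -0.0005
  div 0.076 0.0761 25 [0.071 0.08 ] slope 
  div 0.151 0.1507 214 [0.002 0.079] slope -0.001
side lip 392 [0.0757 0.0836 0.0848 0.0863 0.0878] 0.043
side nearedge deck 4144 [-0.0934 -0.0887 -0.0544 -0.0113 -0.0012] 0.021
  div -0.151 -0.1502 274 [-0.078  0.077] slope 0.0011
  div -0.076 -0.0746 251 [-0.078  0.077] slope 0.0001
  div 0 0.001 240 [-0.079  0.079] slope -0.0001
  div 0.076 0.0766 223 [-0.078  0.076] slope -0.0005
  div 0.151 0.1522 206 [-0.078  0.079] slope -0.0027
scene [(array([ 0.4876, -0.1876, -0.0049]), 0.88), (array([0.549 , 0.1597, 0.0167]), 0.38)]
side [(array([ 4.847e-01, -1.914e-01,  1.000e-04]), 0.62)]
wrist [(array([ 4.841e-01, -1.883e-01, -2.000e-04]), 0.62)]
```

```bash
python3 plan.py .4728 -.0744 .0964 8.6 2
```

```text
t 7.12 tcp [ 0.5402 -0.0814  0.2676] sd [0.     0.0001 0.    ] yaw 8.32 w 30.2 F [-0.1 -0.5 -3.2] g 29.981307236594148
slide [-0.0657 -0.0167  0.1712] spin -0.28
```

>>> servo_tool(
  slide=[
    [-0.012, -0.003, 0.01],
    [-0.032, -0.008, 0.035],
    [-0.053, -0.013, 0.065],
    [-0.064, -0.016, 0.09],
    [-0.066, -0.017, 0.1],
  ],
  spin=[-0.1, -0.2, -0.3, -0.3, -0.3],
  grip=[0.8, 0.8, 0.8, 0.8, 0.8],
)

```text
time_s: 7.53
tcp_pos: [0.4674, -0.0746, 0.1643]
ee_rot: [[0.989, 0.148, -0.008], [0.148, -0.989, 0.0], [-0.008, -0.001, -1.0]]
wrist_force: [-0.3, -0.1, -3.4]
gripper_width: 0.338
gripper_force: 30.0
```

```bash
python3 plan.py .4728 -.0744 .0964 8.6 6
```

```text
t 7.78 tcp [ 0.4711 -0.0745  0.1665] sd [0.0026 0.0001 0.002 ] yaw 8.59 w 29.8 F [ 0.3 -0.4 -3.2] g 29.981307774432935
slide [0.0017 0.0001 0.0701] spin -0.01
```

>>> servo_tool(
  slide=[
    [0.0005, 0, 0.014],
    [0.0005, 0, 0.034],
    [0.0005, 0, 0.052],
    [0.0005, 0, 0.062],
    [0.0005, 0, 0.065],
  ],
  spin=[0, 0, 0, 0, 0],
  grip=[0.8, 0.8, 0.8, 0.8, 0.8],
)

```text
time_s: 8.2
tcp_pos: [0.4734, -0.0745, 0.102]
ee_rot: [[0.989, 0.149, -0.001], [0.149, -0.989, -0.0], [-0.001, 0.0, -1.0]]
wrist_force: [0.3, 0.7, -3.4]
gripper_width: 0.343
gripper_force: 30.0
```

```bash
sed -i 's/return s,np.mean(P,0),np.mean(Y)/P,Y,F=[q[-2:] for q in (P,Y,F)]; return s,np.mean(P,0),np.mean(Y)/' plan.py; python3 plan.py .4728 -.0744 .0964 8.6 6
```

```text
t 8.45 tcp [ 0.4743 -0.0743  0.1038] sd [0.0001 0.     0.    ] yaw 8.6 w 29.7 F [ 0.  -0.2 -3.5] g 29.981270738644525
slide [-0.0015 -0.0001  0.0074] spin 0.0
```

>>> servo_tool(
  slide=[
    [-0.001, 0, 0.002],
    [-0.001, 0, 0.004],
    [-0.001, 0, 0.005],
    [-0.001, 0, 0.006],
    [-0.001, 0, 0.0068],
  ],
  spin=[0, 0, 0, 0, 0],
  grip=[0.8, 0.8, 0.8, 0.8, 0.8],
)

```text
time_s: 8.87
tcp_pos: [0.4719, -0.0746, 0.0962]
ee_rot: [[0.989, 0.15, -0.0], [0.15, -0.989, -0.0], [-0.0, 0.0, -1.0]]
wrist_force: [-3.4, 1.7, 7.6]
gripper_width: 0.343
gripper_force: 30.0
```

```bash
python3 plan.py .4728 -.0744 .0964 8.6 5
```

```text
t 9.07 tcp [ 0.4719 -0.0746  0.0962] sd [0. 0. 0.] yaw 8.6 w 29.9 F [-2.2  0.3  3.6] g 29.981339664082043
slide [ 0.0009 -0.0001 -0.0002] spin -0.0
```

>>> servo_tool(
  slide=[
    [0, 0, -0.0004],
    [0, 0, -0.0004],
    [0, 0, -0.0004],
    [0, 0, -0.0004],
    [0, 0, -0.0004],
  ],
  spin=[0, 0, 0, 0, 0],
  grip=[0.62, 0.58, 0.52, 0.45, 0.4],
)

```text
time_s: 9.48
tcp_pos: [0.4721, -0.0746, 0.0961]
ee_rot: [[0.989, 0.149, 0.0], [0.149, -0.989, -0.0], [0.0, 0.0, -1.0]]
wrist_force: [-0.7, 0.0, -0.2]
gripper_width: 0.545
gripper_force: 0.0
```

>>> servo_tool(
  slide=[
    [0, 0, -0.01],
    [0, 0, -0.035],
    [0, 0, -0.07],
    [0, 0, -0.105],
    [0, 0, -0.13],
  ],
  spin=[0, 0, 0, 0, 0],
  grip=[0.3, 0.3, 0.3, 0.3, 0.3],
)

```text
time_s: 9.9
tcp_pos: [0.4728, -0.0747, 0.2292]
ee_rot: [[0.989, 0.15, 0.004], [0.15, -0.989, -0.0], [0.004, 0.001, -1.0]]
wrist_force: [1.1, -0.6, -0.5]
gripper_width: 0.695
gripper_force: 0.0
```

```bash
cat > chk.py <<'E'
from meas import *
def chk(cam="scene"):
    im=capture(cam); W=cloud(im); o=np.array([.4898,-.1871]);a=np.radians(8.6);c,s=np.cos(a),np.sin(a)
    for t in tops(W,lo=.09,hi=.14,xr=(.38,.62),yr=(-.36,-.02)):
        if t[1][0]>150: continue
        d=t[0]/1000-o; print(cam,"placed: rackX",round(1000*(c*d[0]+s*d[1]),1),"rackY",round(1000*(-s*d[0]+c*d[1]),1),"rel yaw",round(t[2]-8.6,1),t)
    for t in tops(W): print("  carrier",t)
E
python3 plan.py .565 .2325 .25 -10.3 6; python3 -c "
from chk import *
chk()"
```

```text
t 10.15 tcp [ 0.4715 -0.0745  0.226 ] sd [0.0003 0.     0.0005] yaw 8.56 w 60.8 F [ 0.   0.1 -0.8] g 0.0
slide [ 0.1381 -0.2897 -0.024 ] spin 18.86
scene placed: rackX -1.8 rackY 112.8 rel yaw 0.1 (array([471.1, -75.8]), array([70.4, 30.2]), 8.7, np.float64(112.3), 262)
  carrier (array([535.3,  84.1]), array([95.2, 38.6]), -9.1, np.float64(111.7), 537)
  carrier (array([553.9, 156.7]), array([121.7,  24. ]), -10.0, np.float64(115.5), 449)
  carrier (array([565.3, 231.8]), array([136.7,  39.9]), -10.2, np.float64(121.5), 891)
```

>>> servo_tool(
  slide=[
    [0.012, -0.025, -0.004],
    [0.028, -0.058, -0.01],
    [0.045, -0.094, -0.014],
    [0.062, -0.13, -0.018],
    [0.079, -0.166, -0.02],
  ],
  spin=[2, 5, 9, 13, 16],
  grip=[0.3, 0.3, 0.3, 0.3, 0.3],
)

```text
time_s: 10.62
tcp_pos: [0.5251, 0.1028, 0.2451]
ee_rot: [[0.991, -0.133, -0.002], [-0.133, -0.991, -0.001], [-0.002, 0.001, -1.0]]
wrist_force: [0.7, -0.5, 0.5]
gripper_width: 0.696
gripper_force: 0.0
```

```bash
python3 plan.py .565 .2325 .18 -10.3 1
```

```text
t 10.62 tcp [0.5251 0.1028 0.2451] sd [0. 0. 0.] yaw -7.62 w 60.6 F [ 0.7 -0.5  0.5] g 0.0
slide [ 0.0224 -0.1338  0.0651] spin 2.68
```

>>> servo_tool(
  slide=[
    [0.006, -0.036, 0.015],
    [0.012, -0.072, 0.03],
    [0.018, -0.105, 0.045],
    [0.022, -0.128, 0.055],
    [0.0225, -0.1345, 0.063],
  ],
  spin=[1, 2, 2.7, 2.7, 2.7],
  grip=[0.27, 0.27, 0.27, 0.27, 0.27],
)

```text
time_s: 11.03
tcp_pos: [0.5648, 0.2346, 0.1792]
ee_rot: [[0.985, -0.173, -0.004], [-0.173, -0.985, -0.003], [-0.003, 0.003, -1.0]]
wrist_force: [0.5, -0.3, -0.6]
gripper_width: 0.735
gripper_force: 0.0
```

```bash
python3 plan.py .565 .2325 .102 -10.3 6
```

```text
t 11.28 tcp [0.5645 0.2307 0.1828] sd [0.0002 0.0001 0.0005] yaw -10.15 w 63.6 F [ 0.3 -0.6  0.4] g 0.0
slide [ 0.0001 -0.0018  0.0808] spin 0.15
```

>>> servo_tool(
  slide=[
    [0, -0.0015, 0.02],
    [0, -0.0015, 0.045],
    [0, -0.0015, 0.066],
    [0, -0.0015, 0.078],
    [0, -0.0015, 0.081],
  ],
  spin=[0.1, 0.1, 0.1, 0.1, 0.1],
  grip=[0.27, 0.27, 0.27, 0.27, 0.27],
)

```text
time_s: 11.7
tcp_pos: [0.564, 0.2311, 0.1007]
ee_rot: [[0.984, -0.179, -0.003], [-0.179, -0.984, -0.002], [-0.003, 0.002, -1.0]]
wrist_force: [-1.6, 0.3, 0.2]
gripper_width: 0.73
gripper_force: 0.0
```

>>> servo_tool(
  slide=[
    [0, 0, 0],
    [0, 0, 0],
    [0, 0, 0],
    [0, 0, 0],
    [0, 0, 0],
  ],
  spin=[0, 0, 0, 0, 0],
  grip=[0.35, 0.45, 0.7, 0.7, 0.7],
)

```text
time_s: 12.12
tcp_pos: [0.5656, 0.2334, 0.1034]
ee_rot: [[0.984, -0.177, 0.002], [-0.177, -0.984, 0.001], [0.001, -0.001, -1.0]]
wrist_force: [-0.9, 0.2, 1.8]
gripper_width: 0.452
gripper_force: 30.0
```

```bash
python3 plan.py .4841 -.1495 .29 8.6 5
```

```text
t 12.32 tcp [0.5656 0.2334 0.1034] sd [0. 0. 0.] yaw -10.2 w 39.8 F [-0.9 -0.5  5.7] g 29.966649523121305
slide [-0.0124  0.3913 -0.1866] spin -18.8
```

>>> servo_tool(
  slide=[
    [0, 0, -0.008],
    [0, 0, -0.03],
    [0, 0, -0.065],
    [0, 0, -0.105],
    [-0.001, 0.006, -0.14],
  ],
  spin=[0, 0, 0, 0, -1],
  grip=[0.7, 0.7, 0.7, 0.7, 0.7],
)

```text
time_s: 12.73
tcp_pos: [0.5625, 0.228, 0.2423]
ee_rot: [[0.987, -0.159, -0.002], [-0.159, -0.987, -0.001], [-0.002, 0.001, -1.0]]
wrist_force: [1.0, 0.7, -5.2]
gripper_width: 0.459
gripper_force: 30.0
```

>>> servo_tool(
  slide=[
    [0, 0.018, -0.02],
    [-0.001, 0.045, -0.03],
    [-0.002, 0.078, -0.035],
    [-0.003, 0.113, -0.036],
    [-0.004, 0.149, -0.036],
  ],
  spin=[-1, -3, -5, -7, -9],
  grip=[0.7, 0.7, 0.7, 0.7, 0.7],
)

```text
time_s: 13.15
tcp_pos: [0.5337, 0.0802, 0.277]
ee_rot: [[1.0, -0.001, -0.003], [-0.001, -1.0, 0.0], [-0.003, -0.0, -1.0]]
wrist_force: [0.3, -1.0, -5.1]
gripper_width: 0.458
gripper_force: 30.0
```

```bash
python3 plan.py .4841 -.1495 .26 8.6 1
```

```text
t 13.15 tcp [0.5337 0.0802 0.277 ] sd [0. 0. 0.] yaw -0.08 w 39.8 F [ 0.3 -1.  -5.1] g 29.967390958336182
slide [-0.0493  0.2298  0.017 ] spin -8.68
```

>>> servo_tool(
  slide=[
    [-0.008, 0.037, 0],
    [-0.016, 0.074, 0],
    [-0.024, 0.111, 0],
    [-0.032, 0.148, 0],
    [-0.039, 0.182, 0.004],
  ],
  spin=[-2, -4, -6, -8, -8.7],
  grip=[0.7, 0.7, 0.7, 0.7, 0.7],
)

```text
time_s: 13.57
tcp_pos: [0.4939, -0.1022, 0.2734]
ee_rot: [[0.989, 0.149, -0.002], [0.149, -0.989, 0.001], [-0.002, -0.001, -1.0]]
wrist_force: [1.6, -0.4, -5.4]
gripper_width: 0.457
gripper_force: 30.0
```

```bash
python3 plan.py .4841 -.1495 .1064 8.6 1
```

```text
t 13.57 tcp [ 0.4939 -0.1022  0.2734] sd [0. 0. 0.] yaw 8.54 w 39.8 F [ 1.6 -0.4 -5.4] g 29.967219125828706
slide [-0.0167  0.0453  0.167 ] spin -0.06
```

>>> servo_tool(
  slide=[
    [-0.008, 0.024, 0.006],
    [-0.013, 0.039, 0.02],
    [-0.016, 0.045, 0.045],
    [-0.017, 0.045, 0.068],
    [-0.017, 0.045, 0.08],
  ],
  spin=[0, 0, 0, 0, 0],
  grip=[0.7, 0.7, 0.7, 0.7, 0.7],
)

```text
time_s: 13.98
tcp_pos: [0.4817, -0.1478, 0.1897]
ee_rot: [[0.989, 0.144, -0.009], [0.144, -0.99, 0.002], [-0.008, -0.004, -1.0]]
wrist_force: [-0.5, 1.2, -6.9]
gripper_width: 0.456
gripper_force: 30.0
```

```bash
python3 plan.py .4841 -.1495 .1064 8.6 5
```

```text
t 14.18 tcp [ 0.4846 -0.1477  0.1931] sd [0.0007 0.     0.0007] yaw 8.47 w 40.0 F [ 1.1 -0.3 -5.3] g 29.965997835388407
slide [-0.0008  0.0017  0.0867] spin -0.13
```

>>> servo_tool(
  slide=[
    [-0.0008, 0.0017, 0.018],
    [-0.0008, 0.0017, 0.044],
    [-0.0008, 0.0017, 0.066],
    [-0.0008, 0.0017, 0.078],
    [-0.0008, 0.0017, 0.081],
  ],
  spin=[-0.1, -0.1, -0.1, -0.1, -0.1],
  grip=[0.7, 0.7, 0.7, 0.7, 0.7],
)

```text
time_s: 14.6
tcp_pos: [0.4842, -0.1492, 0.112]
ee_rot: [[0.989, 0.149, -0.003], [0.149, -0.989, 0.0], [-0.003, -0.001, -1.0]]
wrist_force: [-0.9, -0.6, -5.1]
gripper_width: 0.455
gripper_force: 30.0
```

```bash
python3 plan.py .4841 -.1495 .1064 8.6 6
```

```text
t 14.85 tcp [ 0.4864 -0.1495  0.1148] sd [0.0001 0.     0.    ] yaw 8.62 w 39.9 F [ 0.5  0.1 -5.4] g 29.965837875497527
slide [-0.0023 -0.0004  0.0084] spin 0.02
```

>>> servo_tool(
  slide=[
    [-0.001, 0, 0.002],
    [-0.0018, 0, 0.004],
    [-0.0018, 0, 0.0055],
    [-0.0018, 0, 0.007],
    [-0.0018, 0, 0.0078],
  ],
  spin=[0, 0, 0, 0, 0],
  grip=[0.7, 0.7, 0.7, 0.7, 0.7],
)

```text
time_s: 15.27
tcp_pos: [0.483, -0.1499, 0.1063]
ee_rot: [[0.989, 0.15, -0.0], [0.15, -0.989, -0.0], [-0.0, 0.0, -1.0]]
wrist_force: [-5.5, 1.8, 9.1]
gripper_width: 0.457
gripper_force: 30.0
```

```bash
python3 plan.py .4841 -.1495 .1064 8.6 5
```

```text
t 15.47 tcp [ 0.483  -0.1499  0.1063] sd [0. 0. 0.] yaw 8.61 w 39.9 F [-4.8  1.5  6.1] g 29.96966354199685
slide [ 0.0011 -0.0003 -0.0001] spin 0.01
```

>>> servo_tool(
  slide=[
    [0, 0, -0.0004],
    [0, 0, -0.0004],
    [0, 0, -0.0004],
    [0, 0, -0.0004],
    [0, 0, -0.0004],
  ],
  spin=[0, 0, 0, 0, 0],
  grip=[0.51, 0.47, 0.42, 0.36, 0.3],
)

```text
time_s: 15.88
tcp_pos: [0.4835, -0.1498, 0.1058]
ee_rot: [[0.989, 0.149, 0.001], [0.149, -0.989, -0.0], [0.001, 0.0, -1.0]]
wrist_force: [-0.0, -0.0, -0.1]
gripper_width: 0.639
gripper_force: 0.0
```

>>> servo_tool(
  slide=[
    [0, 0, -0.01],
    [0, 0, -0.035],
    [0, 0, -0.07],
    [0, 0, -0.105],
    [0, 0, -0.13],
  ],
  spin=[0, 0, 0, 0, 0],
  grip=[0.3, 0.3, 0.3, 0.3, 0.3],
)

```text
time_s: 16.3
tcp_pos: [0.4841, -0.15, 0.2389]
ee_rot: [[0.989, 0.15, 0.004], [0.15, -0.989, -0.001], [0.004, 0.001, -1.0]]
wrist_force: [1.5, 1.1, -0.5]
gripper_width: 0.699
gripper_force: 0.0
```

```bash
python3 plan.py .5545 .157 .22 -9.9 6; python3 -c "
from chk import *
chk()"
```

```text
t 16.55 tcp [ 0.4829 -0.1497  0.2355] sd [0.0003 0.     0.0006] yaw 8.57 w 60.8 F [0.  0.3 0.1] g 0.0
slide [ 0.1165 -0.2926  0.0155] spin 18.47
scene placed: rackX -1.5 rackY 36.4 rel yaw -0.2 (array([ 482.9, -151.3]), array([136.5,  40.9]), 8.4, np.float64(124.4), 680)
scene placed: rackX -2.7 rackY 112.9 rel yaw 0.3 (array([470.3, -75.9]), array([69.7, 30.2]), 8.9, np.float64(112.4), 260)
  carrier (array([535.1,  84.2]), array([96.1, 38.7]), -8.5, np.float64(111.4), 537)
  carrier (array([553.7, 156.6]), array([122. ,  24.3]), -9.9, np.float64(115.6), 453)
```

>>> servo_tool(
  slide=[
    [0.01, -0.025, 0],
    [0.023, -0.058, 0],
    [0.037, -0.094, 0],
    [0.052, -0.13, 0],
    [0.066, -0.166, 0],
  ],
  spin=[2, 5, 9, 13, 16],
  grip=[0.35, 0.35, 0.35, 0.35, 0.35],
)

```text
time_s: 17.02
tcp_pos: [0.5231, 0.0256, 0.2341]
ee_rot: [[0.991, -0.133, -0.003], [-0.133, -0.991, -0.001], [-0.003, 0.001, -1.0]]
wrist_force: [1.0, -0.2, -0.1]
gripper_width: 0.649
gripper_force: 0.0
```

```bash
python3 plan.py .5545 .157 .18 -9.9 1
```

```text
t 17.02 tcp [0.5231 0.0256 0.2341] sd [0. 0. 0.] yaw -7.63 w 56.5 F [ 1.  -0.2 -0.1] g 0.0
slide [ 0.0137 -0.1344  0.0541] spin 2.27
```

>>> servo_tool(
  slide=[
    [0.004, -0.036, 0.01],
    [0.008, -0.072, 0.022],
    [0.011, -0.105, 0.035],
    [0.0135, -0.128, 0.048],
    [0.0135, -0.1355, 0.055],
  ],
  spin=[1, 2, 2.3, 2.3, 2.3],
  grip=[0.35, 0.35, 0.35, 0.35, 0.35],
)

```text
time_s: 17.43
tcp_pos: [0.5539, 0.1594, 0.177]
ee_rot: [[0.986, -0.166, -0.004], [-0.166, -0.986, -0.002], [-0.004, 0.003, -1.0]]
wrist_force: [1.1, -1.5, -0.2]
gripper_width: 0.651
gripper_force: 0.0
```

```bash
python3 plan.py .5545 .157 .097 -9.9 6
```

```text
t 17.68 tcp [0.5542 0.1558 0.1805] sd [0.0002 0.0001 0.0004] yaw -9.75 w 56.2 F [ 0.4  0.4 -0.2] g 0.0
slide [ 0.0001 -0.0012  0.0835] spin 0.15
```

>>> servo_tool(
  slide=[
    [0, -0.001, 0.02],
    [0, -0.001, 0.045],
    [0, -0.001, 0.067],
    [0, -0.001, 0.081],
    [0, -0.001, 0.084],
  ],
  spin=[0.1, 0.1, 0.1, 0.1, 0.1],
  grip=[0.35, 0.35, 0.35, 0.35, 0.35],
)

```text
time_s: 18.1
tcp_pos: [0.5533, 0.1556, 0.095]
ee_rot: [[0.985, -0.173, -0.004], [-0.173, -0.985, -0.002], [-0.003, 0.002, -1.0]]
wrist_force: [-0.4, 0.3, 0.6]
gripper_width: 0.651
gripper_force: 0.0
```

>>> servo_tool(
  slide=[
    [0, 0, 0],
    [0, 0, 0],
    [0, 0, 0],
    [0, 0, 0],
    [0, 0, 0],
  ],
  spin=[0, 0, 0, 0, 0],
  grip=[0.5, 0.65, 0.85, 0.85, 0.85],
)

```text
time_s: 18.52
tcp_pos: [0.5551, 0.158, 0.0979]
ee_rot: [[0.985, -0.171, 0.002], [-0.171, -0.985, 0.001], [0.002, -0.001, -1.0]]
wrist_force: [-0.1, 1.3, 0.3]
gripper_width: 0.358
gripper_force: 0.0
```

```bash
python3 plan.py .4965 -.2245 .28 8.6 5
```

```text
t 18.72 tcp [0.5549 0.158  0.0974] sd [0. 0. 0.] yaw -9.8 w 23.8 F [-0.4 -0.1  2.8] g 29.985538992332295
slide [ 0.0076  0.3868 -0.1826] spin -18.4
```

>>> servo_tool(
  slide=[
    [0, 0, -0.008],
    [0, 0, -0.03],
    [0, 0, -0.065],
    [0, 0, -0.105],
    [0, 0.006, -0.14],
  ],
  spin=[0, 0, 0, 0, -1],
  grip=[0.85, 0.85, 0.85, 0.85, 0.85],
)

```text
time_s: 19.13
tcp_pos: [0.5535, 0.1523, 0.2386]
ee_rot: [[0.988, -0.152, -0.0], [-0.152, -0.988, -0.0], [-0.0, 0.0, -1.0]]
wrist_force: [1.3, 0.1, -2.9]
gripper_width: 0.277
gripper_force: 30.0
```

>>> servo_tool(
  slide=[
    [0, 0.018, -0.02],
    [0.001, 0.045, -0.03],
    [0.002, 0.078, -0.035],
    [0.002, 0.113, -0.036],
    [0.003, 0.149, -0.036],
  ],
  spin=[-1, -3, -5, -7, -9],
  grip=[0.85, 0.85, 0.85, 0.85, 0.85],
)

```text
time_s: 19.55
tcp_pos: [0.5329, 0.0032, 0.2733]
ee_rot: [[1.0, 0.006, 0.0], [0.006, -1.0, 0.001], [0.0, -0.001, -1.0]]
wrist_force: [1.0, -0.6, -3.0]
gripper_width: 0.276
gripper_force: 30.0
```

```bash
python3 plan.py .4965 -.2245 .27 8.6 1
```

```text
t 19.55 tcp [0.5329 0.0032 0.2733] sd [0. 0. 0.] yaw 0.34 w 24.0 F [ 1.  -0.6 -3. ] g 29.98727499973029
slide [-0.0377  0.2275  0.0033] spin -8.26
```

>>> servo_tool(
  slide=[
    [-0.006, 0.037, 0],
    [-0.012, 0.074, 0],
    [-0.018, 0.111, 0],
    [-0.024, 0.148, 0],
    [-0.03, 0.182, 0],
  ],
  spin=[-2, -4, -6, -8, -8.3],
  grip=[0.85, 0.85, 0.85, 0.85, 0.85],
)

```text
time_s: 19.97
tcp_pos: [0.5031, -0.1796, 0.2726]
ee_rot: [[0.989, 0.148, -0.001], [0.148, -0.989, 0.001], [-0.001, -0.001, -1.0]]
wrist_force: [1.0, -0.9, -3.1]
gripper_width: 0.274
gripper_force: 30.0
```

```bash
python3 plan.py .4965 -.2245 .1004 8.6 1
```

```text
t 19.97 tcp [ 0.5031 -0.1796  0.2726] sd [0. 0. 0.] yaw 8.54 w 23.9 F [ 1.  -0.9 -3.1] g 29.98627679538913
slide [-0.0132  0.0435  0.1722] spin -0.06
```

>>> servo_tool(
  slide=[
    [-0.007, 0.024, 0.006],
    [-0.011, 0.039, 0.02],
    [-0.013, 0.045, 0.045],
    [-0.0135, 0.045, 0.071],
    [-0.0135, 0.045, 0.085],
  ],
  spin=[-0.1, -0.1, -0.1, -0.1, -0.1],
  grip=[0.85, 0.85, 0.85, 0.85, 0.85],
)

```text
time_s: 20.38
tcp_pos: [0.4951, -0.2244, 0.1844]
ee_rot: [[0.989, 0.147, -0.006], [0.147, -0.989, 0.002], [-0.005, -0.003, -1.0]]
wrist_force: [-0.6, -0.4, -2.4]
gripper_width: 0.278
gripper_force: 30.0
```

```bash
python3 plan.py .4965 -.2245 .1004 8.6 5
```

```text
t 20.58 tcp [ 0.4973 -0.2244  0.1874] sd [0.0006 0.0001 0.0008] yaw 8.59 w 23.7 F [-0.2 -0.2 -3. ] g 29.984820418758318
slide [-0.0008 -0.0001  0.087 ] spin -0.01
```

>>> servo_tool(
  slide=[
    [-0.001, 0, 0.018],
    [-0.001, 0, 0.044],
    [-0.001, 0, 0.066],
    [-0.001, 0, 0.078],
    [-0.001, 0, 0.081],
  ],
  spin=[0, 0, 0, 0, 0],
  grip=[0.85, 0.85, 0.85, 0.85, 0.85],
)

```text
time_s: 21.0
tcp_pos: [0.4963, -0.2242, 0.106]
ee_rot: [[0.989, 0.149, -0.002], [0.149, -0.989, 0.0], [-0.002, -0.001, -1.0]]
wrist_force: [-0.7, 0.0, -2.1]
gripper_width: 0.27
gripper_force: 30.0
```

```bash
python3 plan.py .4965 -.2245 .1004 8.6 6
```

```text
t 21.25 tcp [ 0.4981 -0.2248  0.1086] sd [0.0001 0.     0.    ] yaw 8.62 w 23.8 F [-0.4 -0.2 -2.7] g 29.98475424014032
slide [-0.0015 -0.0005  0.0082] spin 0.02
```

>>> servo_tool(
  slide=[
    [-0.0005, 0, 0.002],
    [-0.001, 0, 0.004],
    [-0.001, 0, 0.0055],
    [-0.001, 0, 0.007],
    [-0.001, 0, 0.0077],
  ],
  spin=[0, 0, 0, 0, 0],
  grip=[0.85, 0.85, 0.85, 0.85, 0.85],
)

```text
time_s: 21.67
tcp_pos: [0.4956, -0.2248, 0.1004]
ee_rot: [[0.989, 0.15, -0.0], [0.15, -0.989, -0.001], [-0.0, 0.0, -1.0]]
wrist_force: [-4.7, 2.7, 10.1]
gripper_width: 0.277
gripper_force: 30.0
```

```bash
python3 plan.py .4965 -.2245 .1004 8.6 5
```

```text
t 21.87 tcp [ 0.4956 -0.2248  0.1004] sd [0. 0. 0.] yaw 8.61 w 23.8 F [-3.2  1.   5.8] g 29.99607029836625
slide [ 0.0009 -0.0002 -0.    ] spin 0.01
```

>>> servo_tool(
  slide=[
    [0, 0, -0.0004],
    [0, 0, -0.0004],
    [0, 0, -0.0004],
    [0, 0, -0.0004],
    [0, 0, -0.0004],
  ],
  spin=[0, 0, 0, 0, 0],
  grip=[0.69, 0.65, 0.59, 0.52, 0.45],
)

```text
time_s: 22.28
tcp_pos: [0.4957, -0.2248, 0.0994]
ee_rot: [[0.989, 0.149, -0.0], [0.149, -0.989, -0.0], [-0.0, 0.0, -1.0]]
wrist_force: [-0.2, -1.1, 0.3]
gripper_width: 0.477
gripper_force: 0.0
```

>>> servo_tool(
  slide=[
    [0, 0, -0.01],
    [0, 0, -0.035],
    [0, 0, -0.07],
    [0, 0, -0.105],
    [0, 0, -0.13],
  ],
  spin=[0, 0, 0, 0, 0],
  grip=[0.4, 0.4, 0.4, 0.3, 0.3],
)

```text
time_s: 22.7
tcp_pos: [0.4965, -0.2251, 0.2335]
ee_rot: [[0.989, 0.15, 0.004], [0.15, -0.989, -0.002], [0.004, 0.002, -1.0]]
wrist_force: [0.8, 0.1, -0.1]
gripper_width: 0.667
gripper_force: 0.0
```

```bash
python3 plan.py .5353 .085 .22 -8.9 6; python3 -c "
from chk import *
chk()"
```

```text
t 22.95 tcp [ 0.4954 -0.2245  0.2299] sd [0.0003 0.0001 0.0007] yaw 8.57 w 60.7 F [-1.1  0.1 -1. ] g 0.0
slide [ 0.0856 -0.3001  0.0099] spin 17.47
scene placed: rackX -0.6 rackY 36.7 rel yaw -0.1 (array([ 483.7, -150.9]), array([134.1,  40.7]), 8.5, np.float64(124.5), 689)
scene placed: rackX -0.2 rackY -38.8 rel yaw 0.6 (array([ 495.4, -225.5]), array([121.2,  25.5]), 9.2, np.float64(118.4), 378)
scene placed: rackX -1.6 rackY 112.8 rel yaw -0.3 (array([471.3, -75.8]), array([68.2, 30.1]), 8.3, np.float64(112.5), 263)
  carrier (array([534.9,  84.4]), array([97.9, 38.5]), -8.4, np.float64(111.5), 536)
```

>>> servo_tool(
  slide=[
    [0.007, -0.025, 0],
    [0.017, -0.058, 0],
    [0.027, -0.094, 0],
    [0.037, -0.13, 0],
    [0.047, -0.166, 0],
  ],
  spin=[2, 5, 9, 13, 16],
  grip=[0.3, 0.3, 0.3, 0.3, 0.3],
)

```text
time_s: 23.42
tcp_pos: [0.5165, -0.0522, 0.228]
ee_rot: [[0.991, -0.133, -0.003], [-0.133, -0.991, -0.001], [-0.003, 0.001, -1.0]]
wrist_force: [1.0, -0.3, 0.3]
gripper_width: 0.7
gripper_force: 0.0
```

```bash
python3 plan.py .5353 .085 .18 -8.9 1
```

```text
t 23.42 tcp [ 0.5165 -0.0522  0.228 ] sd [0. 0. 0.] yaw -7.64 w 60.9 F [ 1.  -0.3  0.3] g 0.0
slide [ 0.0004 -0.1385  0.048 ] spin 1.26
```

>>> servo_tool(
  slide=[
    [0, -0.036, 0.01],
    [0.0005, -0.072, 0.02],
    [0.0005, -0.107, 0.032],
    [0.0005, -0.131, 0.043],
    [0.0005, -0.1395, 0.049],
  ],
  spin=[1, 1.3, 1.3, 1.3, 1.3],
  grip=[0.28, 0.28, 0.28, 0.28, 0.28],
)

```text
time_s: 23.83
tcp_pos: [0.535, 0.0873, 0.1776]
ee_rot: [[0.989, -0.148, -0.004], [-0.148, -0.989, -0.002], [-0.004, 0.002, -1.0]]
wrist_force: [-0.8, -0.3, 0.0]
gripper_width: 0.722
gripper_force: 0.0
```

```bash
python3 plan.py .5353 .085 .093 -8.9 6
```

```text
t 24.08 tcp [0.5356 0.0838 0.1802] sd [0.0001 0.0001 0.0003] yaw -8.75 w 63.0 F [-0.4 -0.4  0.3] g 0.0
slide [-0.0005 -0.0012  0.0872] spin 0.15
```

>>> servo_tool(
  slide=[
    [0, -0.001, 0.02],
    [0, -0.001, 0.046],
    [0, -0.001, 0.07],
    [0, -0.001, 0.084],
    [0, -0.001, 0.0875],
  ],
  spin=[0.1, 0.1, 0.1, 0.1, 0.1],
  grip=[0.28, 0.28, 0.28, 0.28, 0.28],
)

```text
time_s: 24.5
tcp_pos: [0.5345, 0.0836, 0.091]
ee_rot: [[0.988, -0.156, -0.004], [-0.156, -0.988, -0.002], [-0.004, 0.002, -1.0]]
wrist_force: [-0.3, -0.8, -0.1]
gripper_width: 0.723
gripper_force: 0.0
```

>>> servo_tool(
  slide=[
    [0, 0, 0],
    [0, 0, 0],
    [0, 0, 0],
    [0, 0, 0],
    [0, 0, 0],
  ],
  spin=[0, 0, 0, 0, 0],
  grip=[0.38, 0.48, 0.7, 0.7, 0.7],
)

```text
time_s: 24.92
tcp_pos: [0.5366, 0.0857, 0.0941]
ee_rot: [[0.988, -0.153, 0.002], [-0.153, -0.988, 0.001], [0.002, -0.001, -1.0]]
wrist_force: [0.3, 0.6, 2.3]
gripper_width: 0.435
gripper_force: 29.9
```

```bash
python3 plan.py .5078 -.2995 .28 8.6 5
```

```text
t 25.12 tcp [0.5366 0.0858 0.0941] sd [0. 0. 0.] yaw -8.8 w 37.5 F [-1.1 -0.7  5.7] g 29.95414715539482
slide [ 0.0305  0.3852 -0.1859] spin -17.4
```

>>> servo_tool(
  slide=[
    [0, 0, -0.008],
    [0, 0, -0.03],
    [0, 0, -0.065],
    [0, 0, -0.105],
    [0, 0.006, -0.14],
  ],
  spin=[0, 0, 0, 0, -1],
  grip=[0.7, 0.7, 0.7, 0.7, 0.7],
)

```text
time_s: 25.53
tcp_pos: [0.5343, 0.0803, 0.2337]
ee_rot: [[0.991, -0.135, -0.002], [-0.135, -0.991, -0.0], [-0.002, 0.0, -1.0]]
wrist_force: [1.4, 1.4, -4.7]
gripper_width: 0.432
gripper_force: 30.0
```

>>> servo_tool(
  slide=[
    [0.001, 0.018, -0.02],
    [0.004, 0.045, -0.03],
    [0.006, 0.078, -0.035],
    [0.009, 0.113, -0.036],
    [0.012, 0.149, -0.036],
  ],
  spin=[-1, -3, -5, -7, -9],
  grip=[0.7, 0.7, 0.7, 0.7, 0.7],
)

```text
time_s: 25.95
tcp_pos: [0.5254, -0.0701, 0.2683]
ee_rot: [[1.0, 0.023, -0.002], [0.023, -1.0, 0.001], [-0.002, -0.001, -1.0]]
wrist_force: [1.5, -0.2, -5.2]
gripper_width: 0.436
gripper_force: 30.0
```

```bash
python3 plan.py .5085 -.2995 .27 8.6 1
```

```text
t 25.95 tcp [ 0.5254 -0.0701  0.2683] sd [0. 0. 0.] yaw 1.34 w 37.9 F [ 1.5 -0.2 -5.2] g 29.959871446729096
slide [-0.0223  0.2289 -0.0017] spin -7.26
```

>>> servo_tool(
  slide=[
    [-0.0035, 0.037, 0],
    [-0.007, 0.074, 0],
    [-0.0105, 0.111, 0],
    [-0.014, 0.148, 0],
    [-0.0175, 0.182, 0],
  ],
  spin=[-2, -4, -6, -7.3, -7.3],
  grip=[0.7, 0.7, 0.7, 0.7, 0.7],
)

```text
time_s: 26.37
tcp_pos: [0.5114, -0.253, 0.2673]
ee_rot: [[0.989, 0.148, -0.003], [0.148, -0.989, 0.002], [-0.003, -0.003, -1.0]]
wrist_force: [0.4, 0.4, -4.7]
gripper_width: 0.434
gripper_force: 30.0
```

```bash
python3 plan.py .5085 -.2995 .0971 8.6 1
```

```text
t 26.37 tcp [ 0.5114 -0.253   0.2673] sd [0. 0. 0.] yaw 8.49 w 37.8 F [ 0.4  0.4 -4.7] g 29.958243536804048
slide [-0.0098  0.0455  0.1702] spin -0.11
```

>>> servo_tool(
  slide=[
    [-0.005, 0.024, 0.006],
    [-0.008, 0.039, 0.02],
    [-0.01, 0.046, 0.045],
    [-0.01, 0.046, 0.071],
    [-0.01, 0.046, 0.084],
  ],
  spin=[-0.1, -0.1, -0.1, -0.1, -0.1],
  grip=[0.7, 0.7, 0.7, 0.7, 0.7],
)

```text
time_s: 26.78
tcp_pos: [0.5066, -0.2979, 0.1797]
ee_rot: [[0.989, 0.146, -0.008], [0.146, -0.989, 0.005], [-0.008, -0.006, -1.0]]
wrist_force: [-0.6, 0.5, -5.6]
gripper_width: 0.432
gripper_force: 30.0
```

```bash
python3 plan.py .5085 -.2995 .0971 8.6 5
```

```text
t 26.98 tcp [ 0.5091 -0.2984  0.1836] sd [0.0007 0.0002 0.001 ] yaw 8.58 w 37.9 F [ 0.3 -0.2 -3.9] g 29.95727910431583
slide [-0.0007  0.001   0.0865] spin -0.02
```

>>> servo_tool(
  slide=[
    [-0.001, 0.001, 0.018],
    [-0.001, 0.001, 0.044],
    [-0.001, 0.001, 0.066],
    [-0.001, 0.001, 0.077],
    [-0.001, 0.001, 0.0805],
  ],
  spin=[0, 0, 0, 0, 0],
  grip=[0.7, 0.7, 0.7, 0.7, 0.7],
)

```text
time_s: 27.4
tcp_pos: [0.5086, -0.2995, 0.1035]
ee_rot: [[0.989, 0.15, -0.002], [0.15, -0.989, 0.001], [-0.002, -0.001, -1.0]]
wrist_force: [-0.5, 0.4, -5.7]
gripper_width: 0.437
gripper_force: 30.0
```

```bash
python3 plan.py .5085 -.2995 .0971 8.6 6
```

```text
t 27.65 tcp [ 0.5104 -0.3003  0.1064] sd [0. 0. 0.] yaw 8.62 w 37.5 F [ 0.1  0.3 -4.9] g 29.95718999833457
slide [-0.0018 -0.0011  0.0093] spin 0.02
```

>>> servo_tool(
  slide=[
    [-0.0005, -0.001, 0.0025],
    [-0.001, -0.001, 0.005],
    [-0.001, -0.001, 0.007],
    [-0.001, -0.001, 0.008],
    [-0.001, -0.001, 0.0088],
  ],
  spin=[0, 0, 0, 0, 0],
  grip=[0.7, 0.7, 0.7, 0.7, 0.7],
)

```text
time_s: 28.07
tcp_pos: [0.5078, -0.2991, 0.0971]
ee_rot: [[0.989, 0.15, -0.0], [0.15, -0.989, -0.0], [-0.0, 0.0, -1.0]]
wrist_force: [-3.5, 4.0, 9.2]
gripper_width: 0.434
gripper_force: 30.0
```

```bash
python3 plan.py .5085 -.2995 .0971 8.6 5
```

```text
t 28.27 tcp [ 0.5078 -0.2991  0.0971] sd [0. 0. 0.] yaw 8.62 w 38.0 F [-3.5  2.4  5.7] g 29.96477638516808
slide [0.0007 0.0005 0.    ] spin 0.02
```

>>> servo_tool(
  slide=[
    [0, 0, -0.0004],
    [0, 0, -0.0004],
    [0, 0, -0.0004],
    [0, 0, -0.0004],
    [0, 0, -0.0004],
  ],
  spin=[0, 0, 0, 0, 0],
  grip=[0.53, 0.49, 0.44, 0.37, 0.3],
)

```text
time_s: 28.68
tcp_pos: [0.5082, -0.2992, 0.096]
ee_rot: [[0.989, 0.149, 0.0], [0.149, -0.989, -0.0], [0.0, 0.0, -1.0]]
wrist_force: [-0.1, -0.5, -0.7]
gripper_width: 0.627
gripper_force: 0.0
```

>>> servo_tool(
  slide=[
    [0, 0, -0.01],
    [0, 0, -0.035],
    [0, 0, -0.07],
    [0, 0, -0.105],
    [0, 0, -0.14],
  ],
  spin=[0, 0, 0, 0, 0],
  grip=[0.3, 0.3, 0.3, 0.3, 0.3],
)

```text
time_s: 29.1
tcp_pos: [0.5077, -0.2991, 0.2383]
ee_rot: [[0.989, 0.149, 0.0], [0.149, -0.989, -0.0], [0.0, 0.0, -1.0]]
wrist_force: [1.0, 0.8, 0.2]
gripper_width: 0.697
gripper_force: 0.0
```

```bash
python3 -c "
from chk import *
chk();chk('side')
for i in range(6): im=capture('scene')
cv2.imwrite('pics/end.png',im['pixels']);print(sense()['tcp_pos'],sense()['gripper_width'])"
```

```text
scene placed: rackX -2.5 rackY 36.8 rel yaw -0.5 (array([ 481.8, -151.1]), array([138.8,  41. ]), 8.1, np.float64(124.6), 690)
scene placed: rackX -1.2 rackY -39.2 rel yaw -0.1 (array([ 494.5, -226. ]), array([124.5,  24.8]), 8.5, np.float64(118.4), 379)
scene placed: rackX -1.1 rackY -114.1 rel yaw -0.7 (array([ 505.8, -300.1]), array([97.3, 40.1]), 7.9, np.float64(114.4), 462)
scene placed: rackX -1.6 rackY 112.7 rel yaw 0.0 (array([471.4, -75.9]), array([68.6, 30.6]), 8.6, np.float64(112.5), 259)
side placed: rackX -2.4 rackY 114.5 rel yaw -0.5 (array([470.3, -74.2]), array([67. , 32.5]), 8.1, np.float64(112.9), 345)
side placed: rackX -2.2 rackY 38.4 rel yaw 0.2 (array([ 481.9, -149.5]), array([135.3,  41.7]), 8.8, np.float64(124.9), 1069)
side placed: rackX -1.3 rackY -36.7 rel yaw -0.2 (array([ 494. , -223.6]), array([120.6,  25.9]), 8.4, np.float64(118.8), 739)
side placed: rackX -1.5 rackY -112.4 rel yaw 0.5 (array([ 505.1, -298.5]), array([95.1, 38.8]), 9.1, np.float64(114.7), 1087)
[ 0.5072 -0.2988  0.2346] 0.7013392295306767
```

View pics/end.png

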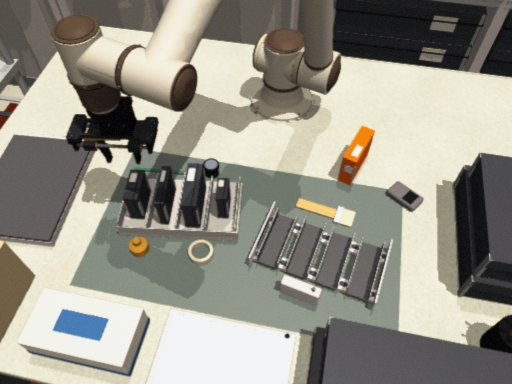

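The picture shows all four boxes upright in the rack: square (135,193), slim (165,195), large (194,195), small (222,197). The carrier is empty and the gripper is clear. I'm handing the job in.

```bash
python3 -c "
from station import *
print(finish_job())"
```

```text
the job is handed in; nothing more can be done
None
```

All four boxes stand upright in the rack in their original left-to-right order (small, large, slim, square), each within about 3 mm of its bay centre and 1° of square; the job was handed in at about 30 s.

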